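Set the coddle board to the wall-thickness mark

ROBOT

A 6-joint arm with a two-finger parallel gripper is mounted at the origin on the work surface. World frame = base frame: x ahead of the robot, y to its left, z up, the work surface at z = 0. Lengths are in m, angles in rad, forces in N, time in s.
With the tool pointing down it reaches from about 0.35 to 0.975 m from the base axis. Payload 4.9 kg.
Tool frame: the origin (TCP) lies at the very end of the fingers, on their centre line; the grasp point (between the pads) lies 19 mm behind it; x points along the fingers, y is the direction in which the jaws open and shut, and the axes are right-handed (so a half turn about x gives the same grasp; the last joint's range is limited). The gripper opens to 85 mm and grips with 20 to 120 N. Pads are 22 mm wide; open, the fingers measure 114 mm over their backs; the gripper's body (76 mm by 85 mm) begins 54 mm behind the grasp point. The pads swing forward as they close: fully open they stand 13 mm farther back than shut.
Start: joints at [-1.467, 0.053, 1.613, -0, 1.476, -0.119], TCP at [0.138, -0.61, 0.231] pointing down, gripper open.
Joint ranges: [-3.01, 3.01], [-1.01, 2.22], [0.06, 2.58], [-1.02, 4.17], [0.09, 2.62], [-3.14, 3.14]. Speed limits (rad/s): [2.57, 2.57, 3.14, 3.14, 3.14, 3.14].

INTERFACE

Orientations are given as a rotation vector (axis times angle).
In Python, from station import ctrl, get_image, calibration, finish_job, search_frame, cut_out, mark_of gives the robot as it stands. The module is installed in compiled form; this text tells all that it offers.
- The arm moves only by the tool arm_command, never from a script. Its argument "plan" is a list that holds one entry, the list of rows, each a list of 7 numbers: the shift along the tool's x, y, z in m, then the turn, a rotation vector about the tool's x, y, z in degrees, then the finger opening in m, from 0 to 0.0854. A call has 1 to 20 rows; each row shifts and turns the pose as measured when the row begins, along the tool's axes as they then stand; what a row does not reach is not made up. A row lasts 1/12 s, in which the tool goes at most 41.7 mm and 7.16 degrees, less where a joint would pass 70% of its speed; a pose out of reach is approached as far as the arm can. A call with a gripper value outside its range is refused whole. The fingers move at their own pace and stop on an object; "squeeze" is the grip in N (left out, the last holds). Time passes only in rows, so rows that do not move let the fingers close. It gives the time, the measured TCP pose, the force and the opening at its end, in the units of the state.
- ctrl.get_obs(): the state, without advancing time (a new reading comes with each control period).
- get_image(name): name is "scene" or "top" or "wrist"; returns the picture (480x640x3 uint8, red, green, blue); there is no depth.
- calibration(name): a dict with "fx", "fy", "cx", "cy" (pixels), "k1" (the pictures are not rectified: a ray, as slopes to the right and down, at radius r is drawn at 1 + k1 r^2 times it, then the intrinsics apply), "cam_to_world" (4x4, takes a point from camera to world coordinates); the wrist camera has in their place "hand_eye" (4x4, takes a point from camera to tool coordinates, whose origin is the TCP and whose axes are the tool frame's). Camera axes: x right, y down, z forward; pixel columns grow to the right and rows downward; lengths in m; the calibration is good to about 2 mm. A picture is of the moment at which its call begins: read the wrist's pose just before it. calibration takes no time and is no camera call.
- finish_job(): hands the job in, once; it reports no verdict.
Trained networks look in the newest picture that a camera, given by its name, has taken for a name from the list of things; names that differ only in an ending like _2 or _b are one class to them, and where a whole thing is asked for, a point or a joint stands for the part that bears it (a point fixed in the world has none). Each returns a list of dicts, best first, with "conf" (0 to 1); they miss things now and then, are a little off and sometimes report something else, mostly with a low value. They report only what shows in the picture. A call takes as long as a camera call.
- search_frame(camera, thing): "at" ([x, y, z] in m, in the coordinates of the camera as it stood for that picture, good to about 4 mm: the middle of the surface that is visible of it).
- cut_out(camera, thing): "mask" (480x640 bool, what is visible of it).
- mark_of(camera, thing): "at" ([x, y, z] in m, in the coordinates of the camera as it stood for that picture, good to about 4 mm: a listed point, or the origin of a listed thing).
The state is a dict: "t": time; "q": joint angles; "dq": joint speeds; "effort": joint torques, N m; "tool_pos": TCP position; "tool_rot": TCP orientation; "contact_force": force on the tool from outside, world axes, zero at the start; "wrist_torque": the same for the moment, N m; "opening": finger opening in m.
Only numpy, scipy, OpenCV 4.12 (cv2) and the standard library are available. Lean on these libraries where they do the work, as an engineer would, in place of code of your own. Each camera call takes 0.05 s, during which the arm holds its last target. There are 200 camera calls.

TASK

Close the plaster mould frame to its gauge: press a fingertip lightly on the knurled brass wheel and roll it, stroke by stroke, until the black pointer of the moving white board stands squarely over the red gauge band on the scale, then take the hand away. Move the board only with the wheel, do not bear down hard, and leave the red band and everything else on the bench as they are.

Things in the scene. Friction and masses are not known exactly. Their poses are not given: they have to be found in the camera images.
- frame: Mould frame fixed to the bench, plywood base 420 x 260 x 18 mm. Origin: centre of its underside; x runs from the wheel to the plaster dome, z up. In mm: wheel axle at x -140, y 0, z 68; white dome (110 wide, top at z 107) at x 98, y 0; fixed white end board to z 108 at x 185; side boards to z 70 along y 95 and (with the scale) y -106, from x -62 to 192.
- wheel_top (a point): Top of the knurled brass wheel (64 mm diameter, 36 mm wide, level axle along the frame's y), 100 mm above the bench, 5 mm proud of two blue cheeks (outer faces 64 mm apart, 84 mm long); axes as the frame (a fixed point: it does not turn with the wheel). The rim is rigid and grips a fingertip by friction: a press of 3 to 10 N is plenty to roll it (about 1 N of push at the rim turns it).
- wheel (a joint): Turn of the wheel in rad, 0 at the start. It grows as the top is brushed towards the frame's +x (towards the white board and dome), which drives the board that way; brushed back it withdraws the board. A stroke of 32 mm without slip gives 1 rad. It turns only under the hand and stays where it is left.
- board (a joint): Travel in m of the white moving board (16 mm thick, 168 mm wide, top 107 mm above the bench, centred 85 mm from the axle of the wheel at the start), 0 at the start, growing towards the dome, up to 0.072. Geared to the wheel by a rack: 10 mm per rad of the wheel.
- gauge (a joint): Place in m of the centre of the red gauge band along the scale, on the same count as board: the pointer is over the middle of the band when board equals it. Preset between 0.018 and 0.050; slides if pushed, to be left alone.
- pointer (a point): Underside of the thin black pointer (3 mm wide along the travel) that sticks out from the moving board over the scale; 76 mm above the bench; axes as the frame.
- mark (a point): Middle of the top of the red gauge band that straddles the white scale (8 mm wide along the travel, 40 mm long across it), 74 mm above the bench; axes as the frame.
- wax_jar: Small amber jar, 38 mm across, 50 mm high, standing on the frame's base beside the wheel; origin under its centre. Leave alone.
- wedge: Dark wooden block 50 x 25 x 20 mm lying on the base on the other side of the wheel; origin under its centre. Leave alone.
- bowl: Green mixing bowl 130 mm across, 60 mm high; origin under its centre. Leave alone.
- mug: Blue mug 76 mm across, 90 mm high; origin under its centre. Leave alone.
- brush: Flat brush lying on the bench, 200 mm long (along its x), 42 mm wide, 20 mm thick; origin under its middle. Leave alone.
- spatula: Spatula with a wooden handle lying on the bench, 280 mm long (along its x), 65 mm wide, 20 mm thick; origin under its middle. Leave alone.
- offcut: Plaster offcut 70 x 50 x 30 mm; origin under its centre. Leave alone.

How it is judged:
By the outcome, as a careful person would: the job done as asked, in the order asked, and still so for the second after the job is handed in, with the robot touching nothing.
It also fails if it takes over 56 s, if anything falls off the work surface, if the arm or the gripper's body presses on something with over 40 N, if the wrist force passes 120 N, or if a joint passes its speed limit or range.

## Working session

There is one attempt and no reset: what is moved stays moved. The work goes in short steps, Python scripts to look and compute and a tool call to move; the robot and the scene stay as the last step left them, time stands still between calls to the robot, and variables do not carry over. Pictures are saved under pics/ and viewed, about 8 in all and at most 12, crops included, and the job is handed in when it is done.

Besides the shell and the picture viewer there is one more tool, called after "Request:" by a JSON object that holds its "api" and its "payload". arm_command: Moves the arm, as the interface text tells. Its arguments: {"type":"object","properties":{"plan":{"type":"array","items":{"type":"array","items":{"type":"array","items":{"type":"number"}}}},"squeeze":{"type":"number"}},"required":["plan"]}

```bash
mkdir -p pics; cat > h.py <<'E'
import numpy as np, cv2
from scipy.spatial.transform import Rotation as R
from station import *
def T(cam,o=None):
    c=calibration(cam)
    if 'cam_to_world' in c: return np.array(c['cam_to_world'])
    o=o or ctrl.get_obs(); M=np.eye(4); M[:3,:3]=R.from_rotvec(o['tool_rot']).as_matrix(); M[:3,3]=o['tool_pos']
    return M@np.array(c['hand_eye'])
def ray(cam,uv,M,z):
    c=calibration(cam); p=np.array([(uv[0]-c['cx'])/c['fx'],(uv[1]-c['cy'])/c['fy']]); s=p.copy()
    for _ in range(20): s=p/(1+c['k1']*(s@s))
    d=M[:3,:3]@np.array([s[0],s[1],1]); return M[:3,3]+d*(z-M[2,3])/d[2]
def pts(cam,names,M):
    for n in names:
        for d in mark_of(cam,n)[:2]: print(cam,n,round(d['conf'],2),np.round((M@np.append(d['at'],1))[:3],4))
E
python3 - <<'E'
from h import *
o=ctrl.get_obs(); print(o)
for c in('scene','top'):
    im=get_image(c); cv2.imwrite(f'pics/{c}0.png',im[:,:,::-1]); pts(c,['frame','wheel_top','pointer','mark','wax_jar'],T(c))
E
```

```text
{'t': 0.0, 'q': array([-1.46698273e+00,  5.33549866e-02,  1.61430993e+00,  1.91474849e-05,
        1.47602161e+00, -1.19023858e-01]), 'dq': array([-0.00092034, -0.00010216,  0.00175264,  0.00148057, -0.00125553,
        0.00089461]), 'effort': array([ 2.04473254e-03, -3.93682158e+01, -3.70178175e+01,  4.45964332e-06,
        7.26555591e-03,  8.80534472e-07]), 'tool_pos': array([ 0.13804843, -0.60891211,  0.23005468]), 'tool_rot': array([ 2.10452671,  0.23766954, -2.10445263]), 'contact_force': array([ 0.64186826, -0.59111155,  0.30407604]), 'wrist_torque': array([-0.00890378,  0.01320147, -0.04492714]), 'opening': 0.08536676729529827}
scene frame 0.95 [0.5406 0.0172 0.0006]
scene frame 0.16 [ 0.6586 -0.0796  0.0141]
scene wheel_top 0.87 [ 0.5777 -0.1101  0.0995]
scene pointer 0.61 [0.6579 0.0007 0.0713]
scene mark 0.64 [0.641  0.0407 0.0715]
scene wax_jar 0.54 [ 0.4944 -0.1483  0.0184]
top wheel_top 0.88 [ 0.5793 -0.1131  0.0993]
top pointer 0.92 [ 6.551e-01 -4.000e-04  7.460e-02]
top pointer 0.54 [0.341  0.4906 0.0029]
top mark 0.52 [0.5481 0.4569 0.0031]
top mark 0.39 [0.6441 0.0427 0.0784]
top wax_jar 0.41 [ 0.4905 -0.1506  0.0164]
```

View pics/top0.png

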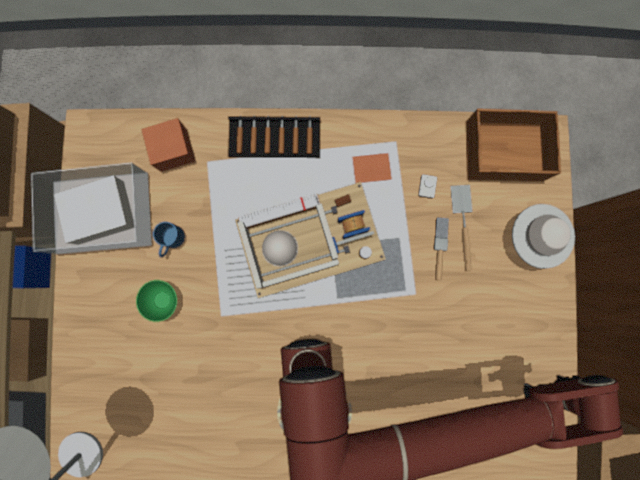

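View pics/scene0.png

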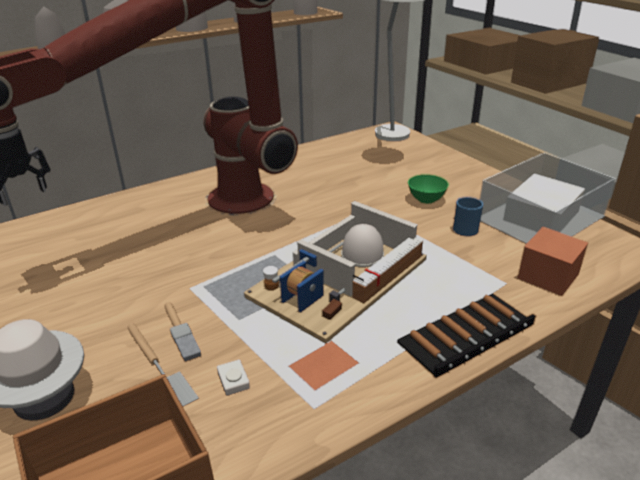

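The top view shows the frame near pixel (310,240), with the wheel at (353,223), the red band at (303,203) and the pointer at about (322,205). The scene view agrees. The frame's x axis lies at about 106° in the world, and the board has roughly 42 mm to go.

```bash
cat >> h.py <<'E'
def goto(p,th=None,ax=1):
    """shift in tool axes to p; turn about tool x so tool axis ax lies along th (mod 180), tool down"""
    o=ctrl.get_obs(); A=R.from_rotvec(o['tool_rot']).as_matrix(); print('t',o['t'],'pos',np.round(o['tool_pos'],4),'F',np.round(o['contact_force'],2))
    print('shift mm',np.round(A.T@(np.array(p)-o['tool_pos'])*1000,1))
    if th is not None:
        for s in(0,np.pi):
            x=np.array([0,0,-1.]);v=np.array([np.cos(th+s),np.sin(th+s),0])
            B=np.column_stack([x,v,np.cross(x,v)]) if ax==1 else np.column_stack([x,np.cross(v,x),v])
            print('turn deg',np.round(np.degrees(R.from_matrix(A.T@B).as_rotvec()),2),'q6',o['q'][5])
E
python3 - <<'E'
from h import *
goto([.578,-.11,.24],np.radians(106))
print(R.from_rotvec(ctrl.get_obs()['tool_rot']).as_matrix().round(3)); print(calibration('wrist'))
E
```

```text
t 0.6 pos [ 0.1381 -0.6095  0.2313] F [ 0.72 -0.35  0.64]
shift mm [  -8.7 -390.  -539.4]
turn deg [176.77  -0.    -0.  ] q6 -0.11901090859137786
turn deg [-3.23  0.   -0.  ] q6 -0.11901090859137786
[[-0.     0.221 -0.975]
 [-0.    -0.975 -0.221]
 [-1.     0.     0.   ]]
{'fx': 377.3400104245325, 'fy': 377.3400104245325, 'cx': 325.34873689643246, 'cy': 244.09046649323014, 'k1': -0.051211600215050126, 'hand_eye': array([[ 2.92167448e-04, -3.17797173e-01,  9.48158674e-01,
        -1.42892427e-01],
       [ 9.99999339e-01, -9.61136864e-04, -6.30288843e-04,
        -2.79848491e-04],
       [ 1.11161427e-03,  9.48158232e-01,  3.17796683e-01,
        -8.25544749e-02],
       [ 0.00000000e+00,  0.00000000e+00,  0.00000000e+00,
         1.00000000e+00]])}
```

Request:
{"api": "arm_command", "payload": {"plan": [[[0,-0.022,-0.03,-0.2,0,0,0],[0,-0.022,-0.03,-0.2,0,0,0],[0,-0.022,-0.03,-0.2,0,0,0],[0,-0.022,-0.03,-0.2,0,0,0],[0,-0.022,-0.03,-0.2,0,0,0],[0,-0.022,-0.03,-0.2,0,0,0],[0,-0.022,-0.03,-0.2,0,0,0],[0,-0.022,-0.03,-0.2,0,0,0],[0,-0.022,-0.03,-0.2,0,0,0],[0,-0.022,-0.03,-0.2,0,0,0],[0,-0.022,-0.03,-0.2,0,0,0],[0,-0.022,-0.03,-0.2,0,0,0],[0,-0.022,-0.03,-0.2,0,0,0],[0,-0.022,-0.03,-0.2,0,0,0],[0,-0.022,-0.03,-0.2,0,0,0],[0,-0.022,-0.03,-0.2,0,0,0],[0,-0.022,-0.03,0,0,0,0],[0,-0.016,-0.029,0,0,0,0],[0,0,0,0,0,0,0]]]}}

```text
t: 2.18
tool_pos: [0.5812, -0.0755, 0.2334]
tool_rot: [2.08, 0.277, -2.063]
contact_force: [-1.1, -0.1, 0.5]
opening: -0.0003
```

```bash
python3 - <<'E'
from h import *
o=ctrl.get_obs(); M=T('wrist',o); im=get_image('wrist'); cv2.imwrite('pics/w1.png',im[:,:,::-1])
pts('wrist',['frame','wheel_top','pointer','mark','wax_jar','wedge'],M)
goto([.578,-.11,.24],np.radians(106)); print(o['opening'])
E
```

```text
wrist frame 0.86 [0.5423 0.0204 0.0037]
wrist wheel_top 0.68 [ 0.5854 -0.1139  0.0955]
wrist pointer 0.82 [ 0.6653 -0.0024  0.0753]
wrist mark 0.79 [0.6434 0.0441 0.0733]
wrist wax_jar 0.6 [ 0.4993 -0.1482  0.0186]
t 2.5333 pos [ 0.5779 -0.0807  0.2335] F [-0.69 -0.13 -0.8 ]
shift mm [-6.2 28.3  7.6]
turn deg [179.28  -0.97   0.46] q6 1.0415932948069648
turn deg [-0.71 -0.29 -0.62] q6 1.0415932948069648
-0.0002580058985902954
```

View pics/w1.png

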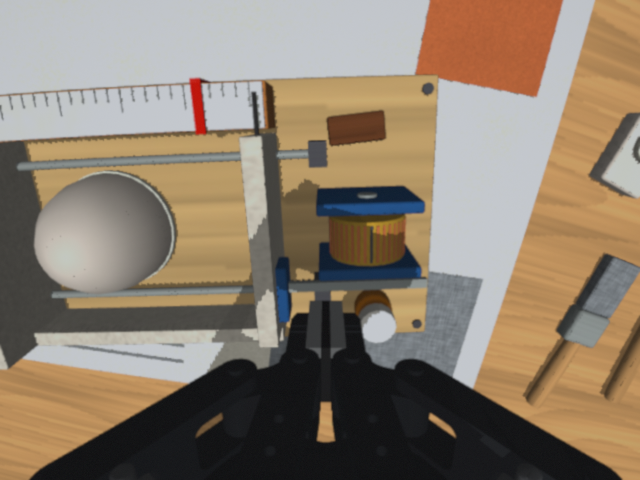

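The wrist view shows the wheel at about (368,238) between its blue cheeks, the pointer at (255,112) and the red band at (198,106). It also shows the right edge of the base running from (438,76) to (425,330). The board has clearance and the fingers are shut.

```bash
python3 - <<'E'
from h import *
o=ctrl.get_obs(); M=T('wrist',o); im=get_image('wrist')
pts('wrist',['frame','wheel_top','pointer','mark'],M)
cv2.imwrite('pics/w2.png',cv2.resize(im[60:340,180:460,::-1],None,fx=2,fy=2,interpolation=cv2.INTER_CUBIC))
hsv=cv2.cvtColor(im,cv2.COLOR_RGB2HSV)
b=cv2.inRange(hsv,(105,150,40),(125,255,255)); n,l,s,c=cv2.connectedComponentsWithStats(b); print([ (s[i],c[i].round(1)) for i in range(1,n) if s[i][4]>300])
r=cv2.inRange(hsv,(0,200,120),(6,255,255)); n,l,s,c=cv2.connectedComponentsWithStats(r); print([ (s[i],c[i].round(1)) for i in range(1,n) if s[i][4]>100])
E
```

```text
wrist wheel_top 0.91 [ 0.5823 -0.1157  0.0981]
wrist pointer 0.91 [ 0.6657 -0.0041  0.0765]
wrist mark 0.91 [0.6471 0.0427 0.0736]
wrist mark 0.4 [ 5.138e-01 -3.938e-01  2.000e-04]
[(array([ 311,  182,  107,   27, 2248], dtype=int32), array([362. , 196.1])), (array([ 314,  239,  101,   36, 1599], dtype=int32), array([360.8, 263.2])), (array([271, 253,  15,  64, 678], dtype=int32), array([277.7, 284.9]))]
[(array([184,  74,  15,  55, 475], dtype=int32), array([190.6, 100.8]))]
```

View pics/w2.png

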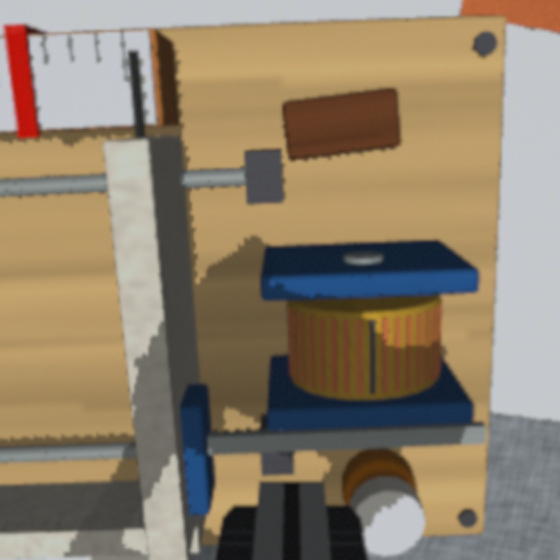

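```bash
python3 - <<'E'
from h import *
M=T('wrist'); f=lambda x,y,z:ray('wrist',(180+x/2,60+y/2),M,z)[:2]
up=[f(*p,.095) for p in((262,277),(262,298),(477,268),(477,290))]; lo=[f(*p,.095) for p in((268,408),(268,431),(470,397),(472,420))]
print(np.round(up,4),np.round(lo,4)); c=np.mean(up+lo,0); print('wheel',c)
e=np.array([f(497,20,.018),f(485,535,.018)]); d=e[1]-e[0]; print('base right edge yaw of x',np.degrees(np.arctan2(d[1],d[0]))+90-360*0)
a=np.mean([up[0]-up[2],up[1]-up[3],lo[0]-lo[2],lo[1]-lo[3]],0); print('cheek yaw',np.degrees(np.arctan2(a[1],a[0])))
ptip=f(133,54,.078); pr=f(139,134,.078); m1=f(17,27,.074); m2=f(30,135,.074); print(ptip,pr,m1,m2)
for y in(105,106,107): 
  u=np.array([np.cos(np.radians(y)),np.sin(np.radians(y))]); v=np.array([-u[1],u[0]])
  print(y,'ptr',[(round((q-c)@u,4),round((q-c)@v,4)) for q in(ptip,pr,m1,m2)])
E
```

```text
[[ 0.6002 -0.064 ]
 [ 0.5923 -0.0661]
 [ 0.6249 -0.1418]
 [ 0.6169 -0.1446]] [[ 0.5494 -0.0797]
 [ 0.5398 -0.0823]
 [ 0.5749 -0.1566]
 [ 0.5658 -0.1608]]
wheel [ 0.58304512 -0.11199486]
base right edge yaw of x -71.43998769319018
cheek yaw 107.91974713009219
[0.66542186 0.0027514 ] [ 0.63801871 -0.00540167] [0.66387332 0.04748372] [0.62663968 0.03604563]
105 ptr [(np.float64(0.0895), np.float64(-0.1093)), (np.float64(0.0887), np.float64(-0.0807)), (np.float64(0.1331), np.float64(-0.1194)), (np.float64(0.1317), np.float64(-0.0804))]
106 ptr [(np.float64(0.0876), np.float64(-0.1108)), (np.float64(0.0873), np.float64(-0.0822)), (np.float64(0.131), np.float64(-0.1217)), (np.float64(0.1303), np.float64(-0.0827))]
107 ptr [(np.float64(0.0856), np.float64(-0.1123)), (np.float64(0.0859), np.float64(-0.0837)), (np.float64(0.1289), np.float64(-0.1239)), (np.float64(0.1288), np.float64(-0.085))]
```

```bash
python3 - <<'E'
from h import *
u=np.array([np.cos(np.radians(107)),np.sin(np.radians(107))]); p=np.array([.583,-.1125])-.010*u
goto([*p,.115],np.radians(107))
E
```

```text
t 2.7833 pos [ 0.5783 -0.0802  0.2335] F [0.07 0.74 0.04]
shift mm [119.   41.1   4.4]
turn deg [178.33  -0.96   0.46] q6 1.041750299521092
turn deg [-1.67 -0.3  -0.62] q6 1.041750299521092
```

Request:
{"api": "arm_command", "payload": {"plan": [[[0,0.02,0.002,-0.8,-0.15,-0.3,0],[0.01,0.021,0.002,-0.8,-0.15,-0.3,0],[0.025,0,0,0,0,0,0],[0.025,0,0,0,0,0,0],[0.025,0,0,0,0,0,0],[0.02,0,0,0,0,0,0],[0.01,0,0,0,0,0,0],[0.004,0,0,0,0,0,0],[0,0,0,0,0,0,0],[0,0,0,0,0,0,0]]]}}

```text
t: 3.62
tool_pos: [0.5881, -0.1256, 0.115]
tool_rot: [2.07, 0.301, -2.054]
contact_force: [1.2, 0.6, -0.1]
opening: 0.0003
```

```bash
cat > g.py <<'E'
from h import *
import sys
u=np.array([np.cos(np.radians(107)),np.sin(np.radians(107))]); p=np.array([.583,-.1125])+float(sys.argv[1])/1000*u
goto([*p,float(sys.argv[2])],np.radians(107))
E
python3 g.py -10 .105
```

```text
t 3.6167 pos [ 0.5881 -0.1256  0.115 ] F [ 1.23  0.62 -0.05]
shift mm [ 9.9 -4.1  1.1]
turn deg [179.85  -0.44   0.63] q6 0.9423820176548501
turn deg [-0.14 -0.4  -0.28] q6 0.9423820176548501
```

Request:
{"api": "arm_command", "payload": {"plan": [[[0.006,-0.004,0.001,0,0,0,0],[0.004,0,0,0,-0.3,-0.2,0],[0.002,0,0,0,0,0,0],[0.001,0,0,0,0,0,0],[0.001,0,0,0,0,0,0]]]}}

```text
t: 4.03
tool_pos: [0.5892, -0.1224, 0.1055]
tool_rot: [2.071, 0.301, -2.051]
contact_force: [0.4, 0.5, 0.3]
opening: -0.0002
```

Request:
{"api": "arm_command", "payload": {"plan": [[[0.001,0,0,0,0,0,0],[0.001,0,0,0,0,0,0]]]}}

```text
t: 4.2
tool_pos: [0.5897, -0.1225, 0.104]
tool_rot: [2.072, 0.3, -2.049]
contact_force: [0.3, 0.4, -0.7]
opening: 0.0001
```

Request:
{"api": "arm_command", "payload": {"plan": [[[0.001,0,0,0,0,0,0]]]}}

```text
t: 4.28
tool_pos: [0.5898, -0.1226, 0.1031]
tool_rot: [2.072, 0.3, -2.049]
contact_force: [0.1, 0.4, -0.3]
opening: -0.0003
```

Request:
{"api": "arm_command", "payload": {"plan": [[[0.001,0,0.003,0,0,0,0],[0.001,0,0,0,0,0,0]]]}}

```text
t: 4.45
tool_pos: [0.5869, -0.1236, 0.101]
tool_rot: [2.072, 0.3, -2.049]
contact_force: [0.1, 0.9, -0.3]
opening: -0.0002
```

Request:
{"api": "arm_command", "payload": {"plan": [[[0.001,0,0,0,0,0,0]]]}}

```text
t: 4.53
tool_pos: [0.5868, -0.1236, 0.0999]
tool_rot: [2.072, 0.3, -2.049]
contact_force: [0.5, -0.3, -0.5]
opening: 0.0003
```

Request:
{"api": "arm_command", "payload": {"plan": [[[0.001,0,0,0,0,0,0]]]}}

```text
t: 4.62
tool_pos: [0.587, -0.1239, 0.0994]
tool_rot: [2.072, 0.299, -2.048]
contact_force: [-2.0, -1.1, 5.8]
opening: 0.0002
```

Request:
{"api": "arm_command", "payload": {"plan": [[[0.0005,-0.003,0,0,0,0,0],[0.0005,-0.003,0,0,0,0,0]]]}}

```text
t: 4.78
tool_pos: [0.5857, -0.1197, 0.1]
tool_rot: [2.072, 0.295, -2.046]
contact_force: [-2.8, -2.8, 4.6]
opening: 0.0001
```

Request:
{"api": "arm_command", "payload": {"plan": [[[0.0005,-0.003,0,0,0,0,0],[0.0005,-0.003,0,0,0,0,0]]]}}

```text
t: 4.95
tool_pos: [0.5839, -0.1142, 0.1]
tool_rot: [2.071, 0.293, -2.046]
contact_force: [-1.9, -1.5, 4.6]
opening: 0.0001
```

Request:
{"api": "arm_command", "payload": {"plan": [[[0.0005,-0.003,0,0,0,0,0],[0.0005,-0.003,0,0,0,0,0],[0.0005,-0.003,0,0,0,0,0],[0.0005,-0.003,0,0,0,0,0]]]}}

```text
t: 5.28
tool_pos: [0.5802, -0.1019, 0.0994]
tool_rot: [2.07, 0.292, -2.045]
contact_force: [-2.8, -1.2, 3.2]
opening: -0.0001
```

Request:
{"api": "arm_command", "payload": {"plan": [[[-0.004,0,0,0,0,0,0],[-0.008,0,0,0,0,0,0]]]}}

```text
t: 5.45
tool_pos: [0.5782, -0.0995, 0.1087]
tool_rot: [2.068, 0.297, -2.05]
contact_force: [-0.2, 0.4, -0.3]
opening: 0.0006
```

```bash
python3 - <<'E'
from h import *
M=T('wrist'); im=get_image('wrist'); cv2.imwrite('pics/w3.png',im[:,:,::-1]); pts('wrist',['pointer','mark','wheel_top'],M)
E
python3 g.py -12 .103
```

```text
wrist pointer 0.66 [0.6612 0.0039 0.0794]
wrist mark 0.88 [0.6459 0.042  0.0743]
wrist wheel_top 0.61 [ 0.5878 -0.1132  0.0973]
wrist wheel_top 0.44 [0.6457 0.0408 0.0752]
t 5.65 pos [ 0.5794 -0.1004  0.1103] F [-0.21 -0.05  0.69]
shift mm [ 7.6 24.6  0.1]
turn deg [179.9   -1.14   0.86] q6 0.9817895825018254
turn deg [-0.09 -0.55 -0.72] q6 0.9817895825018254
```

View pics/w3.png

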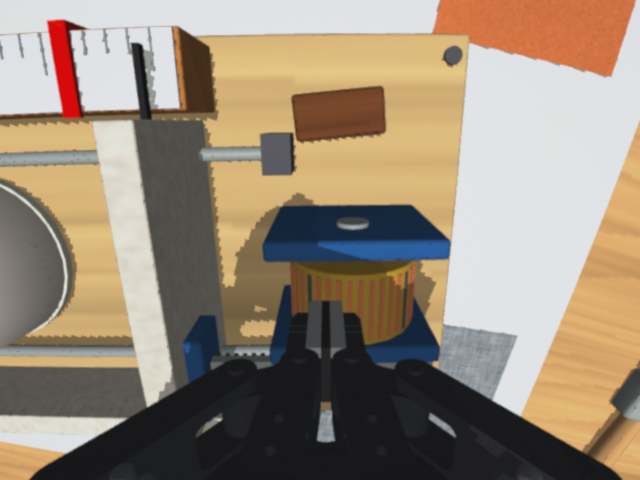

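The wrist view shows the wheel mark moved from the top and the pointer, now at (142,80), closer to the band at (65,68). Nothing else has moved, so I'll keep stroking.

Request:
{"api": "arm_command", "payload": {"plan": [[[0,0.012,0,0,-0.2,-0.3,0],[0.002,0.0125,0,0,-0.2,-0.3,0],[0.004,0,0,0,0,0,0],[0.002,0,0,0,0,0,0],[0.001,0,0,0,0,0,0],[0.001,0,0,0,0,0,0]]]}}

```text
t: 6.15
tool_pos: [0.5874, -0.1276, 0.0984]
tool_rot: [2.065, 0.305, -2.062]
contact_force: [0.5, -1.8, 6.3]
opening: 0.0
```

```bash
python3 g.py -12 .100
```

```text
t 6.15 pos [ 0.5874 -0.1276  0.0984] F [ 0.52 -1.82  6.32]
shift mm [-1.6 -3.8 -0.2]
turn deg [ 1.798e+02 -3.000e-02  1.300e-01] q6 0.9394193147554785
turn deg [-0.2  -0.08 -0.02] q6 0.9394193147554785
```

Request:
{"api": "arm_command", "payload": {"plan": [[[0.0003,-0.0033,0,0,0,0,0],[0.0004,-0.0033,0,0,0,0,0],[0.0005,-0.0033,0,0,0,0,0],[0.0005,-0.0033,0,0,0,0,0],[0.0005,-0.0033,0,0,0,0,0],[0.0005,-0.0033,0,0,0,0,0],[0.0005,-0.0033,0,0,0,0,0],[0.0005,-0.0033,0,0,0,0,0]]]}}

```text
t: 6.82
tool_pos: [0.58, -0.1037, 0.0997]
tool_rot: [2.062, 0.296, -2.058]
contact_force: [-1.9, -0.5, 4.5]
opening: -0.0001
```

Request:
{"api": "arm_command", "payload": {"plan": [[[-0.004,0,0,0,0,0,0],[-0.006,0,0,0,0,0,0]]]}}

```text
t: 6.98
tool_pos: [0.5785, -0.1012, 0.1075]
tool_rot: [2.061, 0.301, -2.061]
contact_force: [1.4, -0.9, -0.9]
opening: -0.0002
```

```bash
cat > m.py <<'E'
from h import *
M=T('wrist'); im=get_image('wrist'); u=np.array([np.cos(np.radians(107)),np.sin(np.radians(107))])
g={}
for n in('pointer','mark'):
    d=[(M@np.append(x['at'],1))[:2]@u for x in mark_of('wrist',n) if x['conf']>.5]; print(n,np.round(d,4)); g[n]=d
if g['pointer'] and g['mark']: print('net gap mm',1000*(g['mark'][0]-g['pointer'][0]))
# colours: sample scale along the pointer's line, rectified to frame: 0.25 mm/px plane z=.076
c=np.array([.583,-.1125]); v=np.array([-u[1],u[0]]); K=calibration('wrist')
X,Y=np.meshgrid(np.arange(.075,.150,.00025),np.arange(-.125,-.085,.00025))
def rect(z):
    P=np.stack([c[0]+X*u[0]+Y*v[0],c[1]+X*u[1]+Y*v[1],0*X+z,0*X+1],-1)@np.linalg.inv(M).T
    s=P[...,:2]/P[...,2:3]; s=s*(1+K['k1']*(s**2).sum(-1,keepdims=True))
    return cv2.remap(im,(s[...,0]*K['fx']+K['cx']).astype('f4'),(s[...,1]*K['fy']+K['cy']).astype('f4'),1)
A=rect(.074); r=cv2.inRange(cv2.cvtColor(A,cv2.COLOR_RGB2HSV),(0,190,90),(8,255,255))>0
B=rect(.077); k=(B.max(-1)<60)
rows=slice(40,120); xs=X[0]
rc=r[rows].mean(0); kc=k[rows].mean(0)
print('red x',[round(x*1000,1) for x in xs[rc>.5][[0,-1]]] if (rc>.5).any() else None,'black x',[round(x*1000,1) for x in xs[kc>.4]])
cv2.imwrite('pics/rect.png',cv2.resize(np.vstack([A,B])[:,:,::-1],None,fx=2,fy=2))
E
python3 m.py; python3 g.py -14 .103
```

```text
pointer [-0.1816]
mark [-0.1486]
net gap mm 32.99678997100264
red x [np.float64(125.3), np.float64(133.3)] black x [np.float64(99.8), np.float64(100.0), np.float64(100.3), np.float64(100.5), np.float64(100.8), np.float64(101.0), np.float64(101.3), np.float64(101.5), np.float64(101.8), np.float64(102.0), np.float64(102.3), np.float64(102.5), np.float64(102.8), np.float64(103.0), np.float64(103.3), np.float64(103.5), np.float64(103.8), np.float64(104.0)]
t 7.1333 pos [ 0.5794 -0.1019  0.1087] F [-0.13 -0.5   0.28]
shift mm [ 5.9 25.1 -0.4]
turn deg [ 1.7987e+02 -6.1000e-01  6.0000e-02] q6 0.9798618896429893
turn deg [-0.13 -0.04 -0.39] q6 0.9798618896429893
```

Request:
{"api": "arm_command", "payload": {"plan": [[[0,0.0125,0,0,0,-0.2,0],[0.001,0.0125,0,0,0,-0.2,0],[0.003,0,0,0,0,0,0],[0.002,0,0,0,0,0,0],[0.001,0,0,0,0,0,0],[0.001,0,0,0,0,0,0],[0.0005,0,0,0,0,0,0]]]}}

```text
t: 7.72
tool_pos: [0.5874, -0.1296, 0.0979]
tool_rot: [2.065, 0.306, -2.066]
contact_force: [0.1, -0.5, 3.9]
opening: -0.0003
```

Request:
{"api": "arm_command", "payload": {"plan": [[[0.0003,-0.0033,0,0,0,0,0],[0.0004,-0.0033,0,0,0,0,0],[0.0005,-0.0033,0,0,0,0,0],[0.0005,-0.0033,0,0,0,0,0],[0.0005,-0.0033,0,0,0,0,0],[0.0005,-0.0033,0,0,0,0,0],[0.0005,-0.0033,0,0,0,0,0],[0.0005,-0.0033,0,0,0,0,0]]]}}

```text
t: 8.38
tool_pos: [0.58, -0.1055, 0.0998]
tool_rot: [2.061, 0.297, -2.06]
contact_force: [-3.3, -2.3, 4.1]
opening: 0.0
```

Request:
{"api": "arm_command", "payload": {"plan": [[[-0.004,0,0,0,0,0,0],[-0.006,0,0,0,0,0,0]]]}}

```text
t: 8.55
tool_pos: [0.5786, -0.103, 0.1078]
tool_rot: [2.06, 0.302, -2.064]
contact_force: [-0.2, -0.2, -0.2]
opening: 0.0001
```

```bash
python3 m.py; python3 g.py -14 .103
```

```text
pointer [-0.1728]
mark [-0.1739]
net gap mm -1.1119347094993293
red x [np.float64(125.5), np.float64(133.3)] black x [np.float64(108.0), np.float64(108.3), np.float64(108.5), np.float64(108.8), np.float64(109.0), np.float64(109.3), np.float64(109.5), np.float64(109.8), np.float64(110.0), np.float64(110.3), np.float64(110.5), np.float64(110.8), np.float64(111.0), np.float64(111.3), np.float64(111.5), np.float64(111.8), np.float64(112.0), np.float64(112.3), np.float64(112.5)]
t 8.7 pos [ 0.5795 -0.1037  0.1089] F [ 0.49  0.33 -0.64]
shift mm [ 6.  23.4 -0.8]
turn deg [ 1.7986e+02 -4.3000e-01 -4.0000e-02] q6 0.9764501708032846
turn deg [-0.14  0.03 -0.27] q6 0.9764501708032846
```

Request:
{"api": "arm_command", "payload": {"plan": [[[0,0.0115,0,0,0,-0.2,0],[0.001,0.0115,0,0,0,-0.1,0],[0.003,0,0,0,0,0,0],[0.002,0,0,0,0,0,0],[0.001,0,0,0,0,0,0],[0.001,0,0,0,0,0,0],[0.0005,0,0,0,0,0,0]]]}}

```text
t: 9.28
tool_pos: [0.5868, -0.1291, 0.0982]
tool_rot: [2.064, 0.306, -2.067]
contact_force: [-0.4, -1.0, 3.3]
opening: 0.0
```

Request:
{"api": "arm_command", "payload": {"plan": [[[0.0003,-0.0033,0,0,0,0,0],[0.0004,-0.0033,0,0,0,0,0],[0.0005,-0.0033,0,0,0,0,0],[0.0005,-0.0033,0,0,0,0,0],[0.0005,-0.0033,0,0,0,0,0],[0.0005,-0.0033,0,0,0,0,0],[0.0005,-0.0033,0,0,0,0,0],[0.0005,-0.0033,0,0,0,0,0]]]}}

```text
t: 9.95
tool_pos: [0.5794, -0.1049, 0.0997]
tool_rot: [2.06, 0.298, -2.062]
contact_force: [-2.4, -1.0, 4.3]
opening: 0.0002
```

Request:
{"api": "arm_command", "payload": {"plan": [[[-0.004,0,0,0,0,0,0],[-0.006,0,0,0,0,0,0]]]}}

```text
t: 10.12
tool_pos: [0.578, -0.1024, 0.1077]
tool_rot: [2.059, 0.303, -2.065]
contact_force: [1.1, 0.6, -0.2]
opening: -0.0
```

Request:
{"api": "arm_command", "payload": {"plan": [[[0,0.0115,0,0,0,-0.2,0],[0.001,0.0115,0,0,0,-0.1,0],[0.003,0,0,0,0,0,0],[0.002,0,0,0,0,0,0],[0.001,0,0,0,0,0,0],[0.001,0,0,0,0,0,0],[0.0005,0,0,0,0,0,0]]]}}

```text
t: 10.7
tool_pos: [0.5865, -0.127, 0.0987]
tool_rot: [2.064, 0.309, -2.067]
contact_force: [-1.1, -0.7, 6.0]
opening: -0.0001
```

```bash
python3 m.py
```

```text
pointer [-0.1654]
mark []
red x None black x [np.float64(116.0), np.float64(116.3), np.float64(116.5), np.float64(116.8), np.float64(117.0), np.float64(117.3), np.float64(117.5), np.float64(117.8), np.float64(118.0), np.float64(118.3), np.float64(118.5), np.float64(118.8), np.float64(119.0), np.float64(119.3), np.float64(119.5), np.float64(119.8), np.float64(120.0), np.float64(120.3), np.float64(120.5), np.float64(120.8), np.float64(121.0), np.float64(121.3), np.float64(121.5), np.float64(121.8), np.float64(122.0), np.float64(122.3), np.float64(122.5), np.float64(122.8), np.float64(123.0), np.float64(123.3), np.float64(123.5), np.float64(123.8), np.float64(124.0), np.float64(124.3), np.float64(124.5), np.float64(124.8), np.float64(125.0), np.float64(125.3), np.float64(125.5), np.float64(125.8), np.float64(126.0), np.float64(126.3), np.float64(126.5), np.float64(126.8), np.float64(127.0), np.float64(127.3), np.float64(127.5), np.float64(127.8), np.float64(128.0), np.float64(128.3), np.float64(128.5), np.float64(128.8), np.float64(129.0), np.float64(129.3), np.float64(129.5), np.float6
[... 829 characters left out ...]
.float64(140.8), np.float64(141.0), np.float64(141.3), np.float64(141.5), np.float64(141.8), np.float64(142.0), np.float64(142.3), np.float64(142.5), np.float64(142.8), np.float64(143.0), np.float64(143.3), np.float64(143.5), np.float64(143.8), np.float64(144.0), np.float64(144.3), np.float64(144.5), np.float64(144.8), np.float64(145.0), np.float64(145.3), np.float64(145.5), np.float64(145.8), np.float64(146.0), np.float64(146.3), np.float64(146.5), np.float64(146.8), np.float64(147.0), np.float64(147.3), np.float64(147.5), np.float64(147.8), np.float64(148.0), np.float64(148.3), np.float64(148.5), np.float64(148.8), np.float64(149.0), np.float64(149.3), np.float64(149.5), np.float64(149.8)]
```

View pics/rect.png

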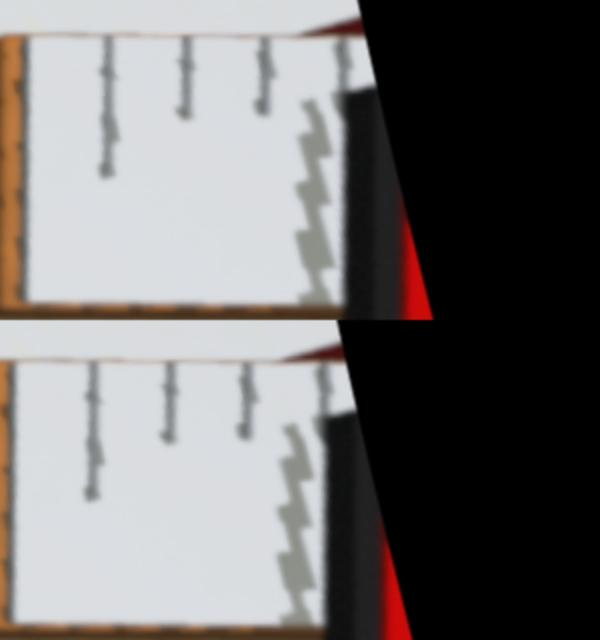

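The rectified view shows the pointer's near edge at about x 116 mm, roughly 12 mm short of the band centre. I'll do one more full stroke, then measure from a raised pose straight over the scale.

Request:
{"api": "arm_command", "payload": {"plan": [[[0.0003,-0.0033,0,0,0,0,0],[0.0004,-0.0033,0,0,0,0,0],[0.0005,-0.0033,0,0,0,0,0],[0.0005,-0.0033,0,0,0,0,0],[0.0005,-0.0033,0,0,0,0,0],[0.0005,-0.0033,0,0,0,0,0],[0.0005,-0.0033,0,0,0,0,0],[0.0005,-0.0033,0,0,0,0,0]]]}}

```text
t: 11.52
tool_pos: [0.5786, -0.1016, 0.0994]
tool_rot: [2.062, 0.303, -2.063]
contact_force: [-1.3, -1.6, 1.6]
opening: -0.0
```

Request:
{"api": "arm_command", "payload": {"plan": [[[-0.004,0,0,0,0,0,0],[-0.02,0,0,0,0,0,0],[-0.03,0,0,0,0,0,0],[-0.01,-0.035,0,0,0,0,0],[0,-0.035,0,0,0,0,0],[0,-0.035,0,0,0,0,0],[0,-0.01,0,0,0,0,0],[0,0,0,0,0,0,0],[0,0,0,0,0,0,0],[0,0,0,0,0,0,0]]]}}

```text
t: 12.35
tool_pos: [0.5416, 0.0177, 0.1606]
tool_rot: [2.064, 0.316, -2.071]
contact_force: [1.1, 0.4, 0.3]
opening: -0.0003
```

```bash
python3 m.py | cut -c1-200; python3 g.py -14 .12
```

```text
pointer [-0.1562]
mark [-0.1489]
net gap mm 7.229897564379028
red x [np.float64(127.5), np.float64(133.3)] black x [np.float64(125.5), np.float64(125.8), np.float64(126.0), np.float64(126.3), np.float64(126.5)]
t 12.5 pos [0.5418 0.017  0.1606] F [0.33 0.09 0.39]
shift mm [ 39.1 150.3  -2.3]
turn deg [179.76   0.88  -0.21] q6 1.1663852273377477
turn deg [-0.24  0.13  0.56] q6 1.1663852273377477
```

View pics/rect.png

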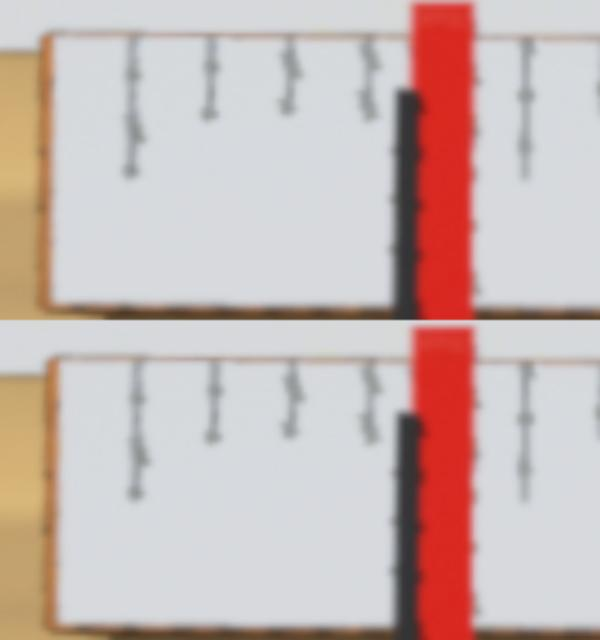

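The rectified overhead view shows the pointer at px 407 and the red band spanning 412–473 (8 px/mm), so 4.4 mm remain, or about 14 mm of stroke. I'll go back to the wheel.

Request:
{"api": "arm_command", "payload": {"plan": [[[0,0.03,0,0,0,0.2,0],[0,0.035,0,0,0,0.2,0],[0,0.035,0,0,0,0.1,0],[0.015,0.035,0,0,0,0,0],[0.02,0.007,0,0,0,0,0],[0.01,0,0,0,0,0,0],[0,0,0,0,0,0,0]]]}}

```text
t: 13.08
tool_pos: [0.5861, -0.1314, 0.1138]
tool_rot: [2.068, 0.297, -2.067]
contact_force: [0.4, 0.0, -0.8]
opening: 0.0002
```

```bash
python3 g.py -8 .100
```

```text
t 13.0833 pos [ 0.5861 -0.1314  0.1138] F [ 0.41  0.05 -0.76]
shift mm [ 13.8 -11.   -2.4]
turn deg [ 1.794e+02 -1.100e-01  6.000e-02] q6 0.9406492906597304
turn deg [-0.6  -0.04 -0.07] q6 0.9406492906597304
```

Request:
{"api": "arm_command", "payload": {"plan": [[[0.005,-0.011,-0.002,-0.5,0,0,0],[0.005,0,0,0,0,0,0],[0.001,0,0,0,0,0,0],[0.001,0,0,0,0,0,0],[0.001,0,0,0,0,0,0],[0.0007,0,0,0,0,0,0]]]}}

```text
t: 13.58
tool_pos: [0.5847, -0.1157, 0.1006]
tool_rot: [2.062, 0.31, -2.058]
contact_force: [-0.4, -0.5, -0.6]
opening: -0.0002
```

Request:
{"api": "arm_command", "payload": {"plan": [[[0.001,0.002,0,0,0,0,0],[0.0007,0,0,0,0,0,0]]]}}

```text
t: 13.75
tool_pos: [0.5858, -0.1173, 0.1]
tool_rot: [2.062, 0.311, -2.056]
contact_force: [-1.7, -1.2, 2.7]
opening: -0.0002
```

Request:
{"api": "arm_command", "payload": {"plan": [[[0.0005,-0.0025,0,0,0,0,0],[0.0005,-0.0025,0,0,0,0,0],[0.0005,-0.0025,0,0,0,0,0],[0.0004,0,0,0,0,0,0]]]}}

```text
t: 14.08
tool_pos: [0.5845, -0.1107, 0.1]
tool_rot: [2.063, 0.307, -2.052]
contact_force: [-2.8, -0.1, 3.3]
opening: 0.0001
```

Request:
{"api": "arm_command", "payload": {"plan": [[[0.0005,-0.0025,0,0,0,0,0],[0.0005,-0.0025,0,0,0,0,0],[0.0004,-0.001,0,0,0,0,0],[0.0004,0,0,0,0,0,0]]]}}

```text
t: 14.42
tool_pos: [0.5829, -0.1053, 0.0999]
tool_rot: [2.063, 0.305, -2.051]
contact_force: [-3.3, -1.2, 5.2]
opening: 0.0005
```

Request:
{"api": "arm_command", "payload": {"plan": [[[-0.004,0,0,0,0,0,0],[-0.02,0,0,0,0,0,0],[-0.03,0,0,0,0,0,0],[-0.01,-0.035,0,0,0,0,0],[0,-0.035,0,0,0,0,0],[0,-0.035,0,0,0,0,0],[0,-0.01,0,0,0,0,0],[0,0,0,0,0,0,0],[0,0,0,0,0,0,0],[0,0,0,0,0,0,0]]]}}

```text
t: 15.25
tool_pos: [0.5466, 0.0109, 0.1618]
tool_rot: [2.068, 0.312, -2.057]
contact_force: [0.5, -0.6, -0.0]
opening: 0.0002
```

```bash
python3 m.py | cut -c1-200; python3 g.py -8 .12
```

```text
pointer [-0.1542]
mark [-0.1487]
net gap mm 5.507609572353495
red x [np.float64(130.5), np.float64(133.3)] black x [np.float64(128.3), np.float64(128.5), np.float64(128.8), np.float64(129.0)]
t 15.4 pos [0.5467 0.0103 0.1618] F [-0.52 -0.01  0.34]
shift mm [ 41.5 136.1   1.4]
turn deg [179.99   0.18   0.49] q6 1.1540249418586652
turn deg [-0.01 -0.31  0.11] q6 1.1540249418586652
```

View pics/rect.png

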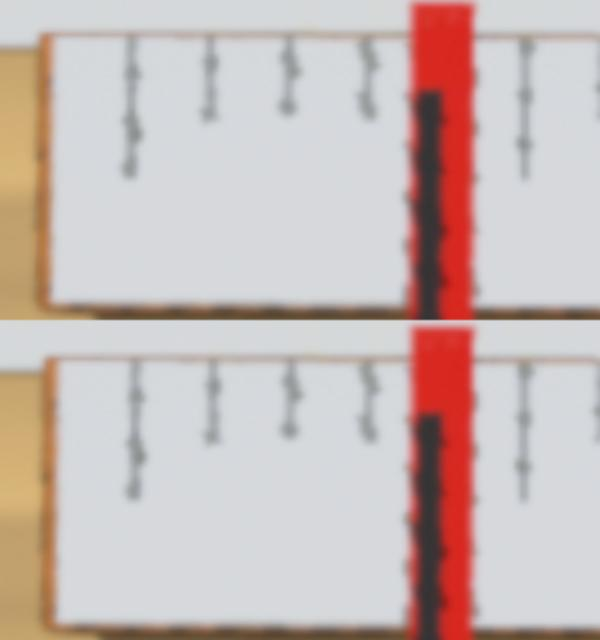

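The overhead view shows the pointer at px 428.5 and the band centre at 442, so 1.7 mm is left. I'll add a short 6 mm stroke.

Request:
{"api": "arm_command", "payload": {"plan": [[[0,0.03,0,0,0,0.1,0],[0,0.035,0,0,0,0,0],[0,0.035,0,0,0,0,0],[0.015,0.032,0,0,0,0,0],[0.02,0,0,0,0,0,0],[0.01,0,0,0,0,0,0],[0,0,0,0,0,0,0]]]}}

```text
t: 15.98
tool_pos: [0.5891, -0.1283, 0.1155]
tool_rot: [2.074, 0.301, -2.056]
contact_force: [-0.2, -0.3, 0.6]
opening: -0.0001
```

```bash
python3 g.py -5 .101
```

```text
t 15.9833 pos [ 0.5891 -0.1283  0.1155] F [-0.25 -0.25  0.58]
shift mm [ 14.5 -11.9   1.4]
turn deg [179.63  -0.19   0.76] q6 0.9402494257982038
turn deg [-0.37 -0.48 -0.12] q6 0.9402494257982038
```

Request:
{"api": "arm_command", "payload": {"plan": [[[0.005,-0.009,0.001,-0.3,-0.4,0,0],[0.005,0,0,0,0,0,0],[0.002,0,0,0,0,0,0],[0.001,0,0,0,0,0,0],[0.001,0,0,0,0,0,0],[0.0007,0,0,0,0,0,0],[0.0007,0,0,0,0,0,0]]]}}

```text
t: 16.57
tool_pos: [0.5856, -0.1164, 0.101]
tool_rot: [2.062, 0.309, -2.056]
contact_force: [-0.0, -0.7, -0.0]
opening: 0.0
```

Request:
{"api": "arm_command", "payload": {"plan": [[[0.001,0,0,0,0,0,0],[0.0007,0,0,0,0,0,0],[0.0005,0,0,0,0,0,0]]]}}

```text
t: 16.82
tool_pos: [0.5861, -0.1162, 0.1]
tool_rot: [2.062, 0.308, -2.054]
contact_force: [-2.1, 0.2, 3.5]
opening: -0.0001
```

Request:
{"api": "arm_command", "payload": {"plan": [[[0.0005,-0.0025,0,0,0,0,0],[0.0005,-0.0025,0,0,0,0,0],[0.0004,-0.001,0,0,0,0,0],[0.0004,0,0,0,0,0,0]]]}}

```text
t: 17.15
tool_pos: [0.585, -0.1115, 0.1]
tool_rot: [2.063, 0.305, -2.052]
contact_force: [-2.0, -0.8, 4.4]
opening: -0.0001
```

Request:
{"api": "arm_command", "payload": {"plan": [[[0.0004,-0.0015,0,0,0,0,0],[0.0004,0,0,0,0,0,0]]]}}

```text
t: 17.32
tool_pos: [0.5846, -0.1102, 0.0999]
tool_rot: [2.063, 0.304, -2.051]
contact_force: [-2.9, -0.2, 5.0]
opening: 0.0001
```

Request:
{"api": "arm_command", "payload": {"plan": [[[-0.004,0,0,0,0,0,0],[-0.02,0,0,0,0,0,0],[-0.03,0,0,0,0,0,0],[-0.01,-0.035,0,0,0,0,0],[0,-0.035,0,0,0,0,0],[0,-0.035,0,0,0,0,0],[0,-0.01,0,0,0,0,0],[0,0,0,0,0,0,0],[0,0,0,0,0,0,0],[0,0,0,0,0,0,0]]]}}

```text
t: 18.15
tool_pos: [0.5492, 0.0055, 0.1628]
tool_rot: [2.069, 0.309, -2.054]
contact_force: [-1.0, -0.3, 0.3]
opening: -0.0002
```

```bash
python3 m.py | cut -c1-200; python3 g.py -8 .12
```

```text
pointer [-0.1526]
mark [-0.1469]
net gap mm 5.700385219825494
red x [np.float64(127.0), np.float64(133.3)] black x [np.float64(129.5), np.float64(129.8), np.float64(130.0), np.float64(130.3), np.float64(130.5)]
t 18.3 pos [0.5493 0.0049 0.1628] F [ 0.27 -0.85  0.29]
shift mm [ 42.9 130.1   2.2]
turn deg [ 1.7995e+02 -5.0000e-02  6.3000e-01] q6 1.1465762252679899
turn deg [-0.05 -0.4  -0.03] q6 1.1465762252679899
```

View pics/rect.png

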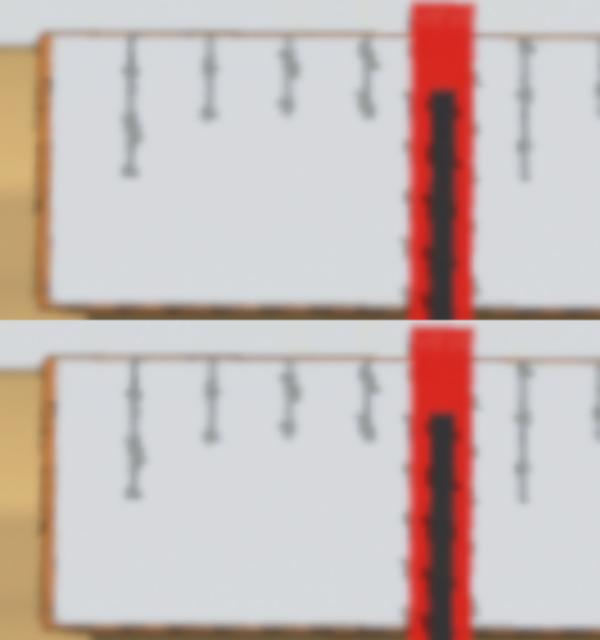

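The pointer (px 430–455, centre 442.5) stands over the middle of the band (410–473, centre 441.7), about 0.1 mm off. The hand is clear and 55 mm above everything, so I'll lift a bit more and hand in.

Request:
{"api": "arm_command", "payload": {"plan": [[[-0.03,0,0,0,0,0,0],[-0.03,0,0,0,0,0,0],[-0.01,0,0,0,0,0,0],[0,0,0,0,0,0,0],[0,0,0,0,0,0,0],[0,0,0,0,0,0,0]]]}}

```text
t: 18.8
tool_pos: [0.5484, 0.0004, 0.2304]
tool_rot: [2.067, 0.303, -2.067]
contact_force: [-0.1, -0.1, -0.1]
opening: -0.0004
```

```bash
python3 m.py | cut -c1-200; python3 -c "
from station import *; print(ctrl.get_obs()['contact_force'],finish_job())"
```

```text
pointer [-0.1516]
mark [-0.1444]
net gap mm 7.125415826615439
red x [np.float64(127.3), np.float64(133.0)] black x [np.float64(129.8), np.float64(130.0), np.float64(130.3), np.float64(130.5)]
the job is handed in; nothing more can be done
[-0.36911716  0.50516285 -0.37525336] None
```

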